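# Close the gate bar of the glass tray

### The arm

A 7-joint arm with a two-finger parallel gripper is mounted at the origin on the work surface. World frame = base frame: x ahead of the robot, y to its left, z up, the work surface at z = 0. Lengths are in m, angles in rad, forces in N, time in s.
With the tool pointing down it reaches from about 0.425 to 0.925 m from the base axis. Payload 6.8 kg.
Tool frame: the origin (TCP) lies on the front face of the gripper's body, between the roots of the fingers; the fingertips stand 73 mm ahead of it and the grasp point (between the pads) lies 54 mm ahead of it (env.nose_length is the distance from the TCP to the fingertips, in m); z points along the fingers, y is the line along which they close (so a half turn about z gives the same grasp; the last joint's range is limited). The gripper opens to 85 mm and grips with 20 to 120 N. Pads are 22 mm wide; open, the fingers measure 114 mm over their backs; the gripper's body (76 mm by 85 mm) begins 54 mm behind the grasp point. The pads swing forward as they close: fully open they stand 13 mm farther back than shut.
Start: joints at [-1.221, 0.477, 0.022, 1.555, -0.011, 1.109, -0.083], TCP at [0.298, 0.606, 0.304] pointing down, gripper open.
Joint ranges: [-2.96, 2.96], [-0.34, 2.1], [-1.41, 1.46], [0.24, 2.44], [-1.37, 4.51], [0.17, 1.92], [-2.96, 2.96]. Speed limits (rad/s): [2.39, 2.39, 3.14, 3.14, 3.14, 3.14, 3.14].

### API

Orientations are given as a unit quaternion [w, x, y, z].
In Python, from cell import env, kin, camera, calibration, job gives the robot as it stands. The module is installed in compiled form; this text tells all that it offers. Calls block until the motion is done:
- env.reach(position, orientation): joint-space move of the TCP to a pose.
- env.movel(position, velocity=0.15, rot=None, stop_force=None): straight line of the TCP; rot=None keeps the orientation; velocity is the mean speed in m/s. With stop_force (N) it stops when the force on the tool has changed by that much, and returns True; else False.
- env.goto_joints(angles): joint-space move.
- env.grip(opening, f_grip=None): finger opening in m; f_grip is the grip in N (None keeps the last); returns when the fingers have stopped.
- env.dwell(seconds).
- kin.inverse_kinematics(position, orientation): joint angles nearest the present ones, or None.
- env.get_state(): the state.
- camera(name): name is "scene" or "top" or "wrist"; returns (picture, depth): 420x560x3 uint8, blue, green, red; 420x560 float32, m along the optical axis (not along the pixel's ray), 0 where there is no reading.
- calibration(name): a dict with "fx", "fy", "cx", "cy" (pixels), "rvec" (rotation vector, rad) and "tvec" (3), from world to camera coordinates, as OpenCV has them. Camera axes: x right, y down, z forward; pixel columns grow to the right and rows downward; lengths in m; the calibration is good to about 2 mm. A picture is of the moment at which its call begins: read the wrist's pose just before it. calibration takes no time and is no camera call; for the wrist camera it gives the pose at the moment of the call.
A pose or a line that the arm cannot do raises env.PlanningError and nothing moves.
- job.job_done(): hands the job in; it is judged then, once.
The state is a dict: "time": time; "qpos": joint angles; "joint_velocities": joint speeds; "joint_torque": joint torques, N m; "tcp_pos": TCP position; "orientation": TCP orientation; "force": force on the tool from outside, world axes, zero at the start; "torque": the same for the moment, N m; "opening": finger opening in m; "gripper_force": force on a finger pad.
Only numpy, scipy, OpenCV 4.12 (cv2) and the standard library are available. Lean on these libraries where they do the work, as an engineer would, in place of code of your own. Each camera call takes 0.05 s, during which the arm holds its last target. There are 200 camera calls.

### The job

The tray with the empty shot glasses is about to be carried out: push the free, blue end of its wooden bar round on its pin until the bar closes the tray's open side and rests against the brass stop post. Leave the bar of the carafe tray open as it is.

Things in the scene. Friction and masses are not known exactly. Their poses are not given: they have to be found in the camera images.
- glass_tray: Fixed pale wood tray with five clear shot glasses (tops 74 mm up). Origin: on the table under its middle, z up. Board x -70 to 80, y -120 to 120 mm, 14 mm thick; 44 mm rails, none on the -x side, which faces the robot within 15 deg. Bar's brass pin at (-72, -105) mm on an ear reaching x -96 between y -123 and -87; brass stop post, 10 mm wide, 54 high, at (-57, 85).
- glass_bar (a joint): Angle (rad) of that tray's wooden bar about its pin. 0: closed, lying along the tray's +y from the pin, centre line at x = -72 mm, against the stop post, where it ends. Grows (to 1.2) as the free end swings towards the robot, counter-clockwise from above. Starts at 0.5 to 0.9. About 1 N at the free end moves it; it stays where it is left.
- glass_bar_end (a point): Middle of the free end face of the glass tray's bar, 200 mm from the pin, 31 mm above the table. The bar is 18 mm thick, its underside 18 mm and its top 45 mm above the table; the last 45 mm are painted blue.
- carafe_bar_end (a point): The same point on the like bar, also open 0.5 to 0.9 rad, of the carafe tray: a like tray, turned its own way, with two frosted carafes (tops 182 mm up), to the left or right of the glass tray. Not to be moved. The strip in front of both trays is clear but for the bars.

How it is judged:
By the outcome, as a careful person would: the job done as asked, in the order asked, and still so for the second after the job is handed in, with the robot touching nothing.
It also fails if it takes over 34 s, if anything falls off the work surface, if the arm or the gripper's body presses on something with over 40 N, if the wrist force passes 120 N, or if a joint passes its speed limit or range.

## Working session

There is one attempt and no reset: what is moved stays moved. The work goes in short steps, each a Python script; the robot and the scene stay as the last script left them, time stands still between calls to the robot, and variables do not carry over. Pictures are saved under pics/ and viewed, at most 10 in all, crops included, and the job is handed in when it is done.

```bash
mkdir -p pics; python3 - <<'E'
from cell import env,camera,calibration
import cv2,numpy as np
for n in("top","scene"):
    p,d=camera(n); cv2.imwrite(f"pics/{n}1.png",p); np.savez(f"{n}1.npz",p=p,d=d,**calibration(n)); print(calibration(n))
print(env.get_state()["time"],env.get_state()["tcp_pos"])
E
```

```text
{'fx': 422.68732541756106, 'fy': 422.68732541756106, 'cx': 280.95084027899424, 'cy': 207.8616812513013, 'rvec': array([ 1.92794823, -2.2908717 ,  0.24215134]), 'tvec': array([0.10187356, 0.63028585, 0.94428416])}
{'fx': 478.6426829635542, 'fy': 478.6426829635542, 'cx': 283.28881046956707, 'cy': 210.26653089447447, 'rvec': array([ 2.21565918,  1.0201826 , -0.41847792]), 'tvec': array([-0.40608804, -0.30295228,  1.31101015])}
0.1 [0.29815117 0.60511762 0.30303221]
```

View pics/top1.png

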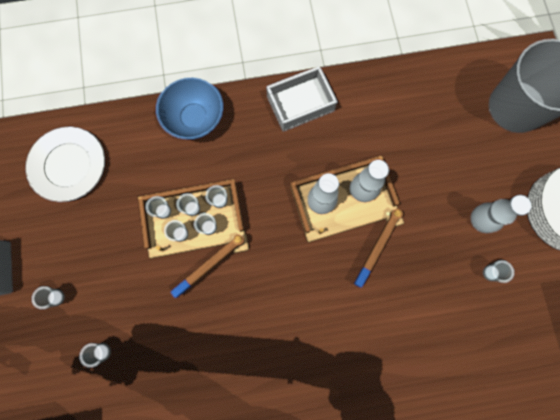

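View pics/scene1.png

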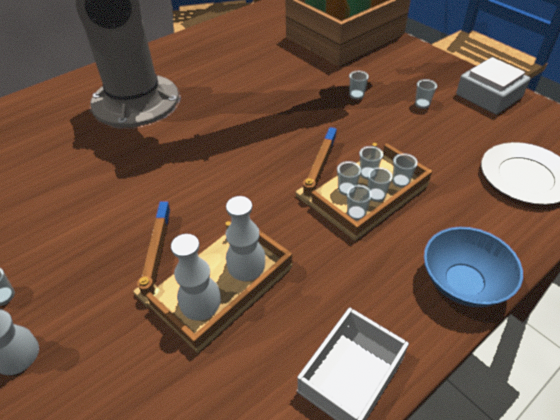

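The top view (second picture is the scene view) shows the glass tray at left. Its brass pin is at about (238,241) and the blue end at about (180,290). The carafe bar's pin is at (397,213) and its blue end at (361,280).

```bash
cat > h.py <<'E'
import cv2,numpy as np
def ray(c,uv,z):
    R=cv2.Rodrigues(c["rvec"])[0]; o=-R.T@c["tvec"]
    d=R.T@np.array([(uv[0]-c["cx"])/c["fx"],(uv[1]-c["cy"])/c["fy"],1]); return (o+d*(z-o[2])/d[2])[:2]
def blue(p,c,z=.045):
    h=cv2.cvtColor(p,cv2.COLOR_BGR2HSV); m=cv2.inRange(h,(105,150,70),(130,255,255))
    n,l,s,ce=cv2.connectedComponentsWithStats(m)
    return [(s[i,4],ce[i].round(1),ray(c,ce[i],z).round(4)) for i in range(1,n) if s[i,4]>30]
E
python3 - <<'E'
from h import *
c=dict(np.load("top1.npz"));p=c["p"]
for b in blue(p,c):print("blue",b)
for n,uv,z in(("pin",(238.5,240.5),.05),("cpin",(398,213),.05),("tray corner L",(149,255),.014),("tray corner R",(246,248),.014),("post",(165,247),.054),("glassA",(47,297),.0),("glassB",(93,356),.0)):print(n,ray(c,uv,z).round(4))
x=p[170:310,130:270];cv2.imwrite("pics/crop.png",cv2.resize(x,None,fx=4,fy=4,interpolation=cv2.INTER_CUBIC))
E
```

```text
blue (np.int32(139), array([361.8, 277.1]), array([ 0.4457, -0.1677]))
blue (np.int32(135), array([180.2, 288.7]), array([0.492 , 0.2584]))
pin [0.5807 0.1059]
cpin [ 0.5809 -0.2856]
tray corner L [0.5882 0.3314]
tray corner R [0.5645 0.0933]
post [0.5945 0.2802]
glassA [0.5307 0.5924]
glassB [0.3741 0.4922]
```

View pics/crop.png

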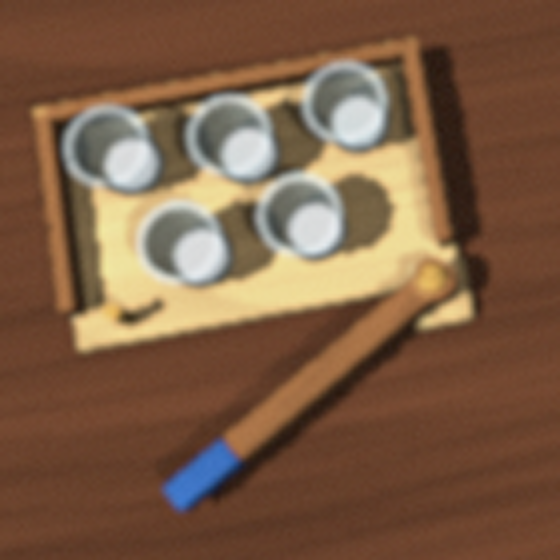

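The crop shows the pin at (432,278), the blue end at about (205,475) and the post top at about (113,311). All three agree with the stated geometry, and the front strip is clear. I'll push along the arc with closed fingers and a soft stop.

```bash
cat >> h.py <<'E'
from cell import env,camera,calibration,kin
from scipy.spatial.transform import Rotation as Ro
t=dict(np.load("top1.npz"))
pin=ray(t,(238,239.5),.05); post=ray(t,(158.4,247.8),.054)
v=post-pin; a0=np.arctan2(v[1],v[0])-np.arctan2(190,15)+np.pi/2   # heading of closed bar
def u(a): return np.array([np.cos(a0+a),np.sin(a0+a)])
def n(a): return np.array([-np.sin(a0+a),np.cos(a0+a)])
b=ray(t,(180.2,288.7),.045)-pin
th0=np.arctan2(b[1],b[0])-a0
def pos(a,off,z,r=.18): return np.r_[pin+r*u(a)+off*n(a),z]
E
python3 - <<'E'
from h import *
print(pin,post,np.linalg.norm(v),a0,th0,np.linalg.norm(b),env.nose_length)
def quat(a):
    out=[]
    for s in(1,-1):
        x=np.r_[s*n(a),0];z=np.array([0,0,-1.]);R=np.c_[x,np.cross(z,x),z];q=Ro.from_matrix(R).as_quat();out.append(q[[3,0,1,2]])
    return out
Z=env.nose_length+.022
best=[]
for q in quat(th0/2):
    j=kin.inverse_kinematics(pos(th0,.07,.2),q)
    if j is not None: best.append((np.abs(np.array(j)-env.get_state()["qpos"]).max(),q))
best.sort(key=lambda e:e[0]);q=best[0][1];print(best)
assert .4<th0<1 and abs(np.linalg.norm(v)-.1906)<.012
env.grip(0.0)
env.reach(pos(th0,.07,.2),q)
env.movel(pos(th0,.07,Z),.15)
c=calibration("wrist");p,_=camera("wrist");cv2.imwrite("pics/w.png",p)
s=env.get_state();print(s["time"],s["tcp_pos"],s["force"],s["opening"])
E
```

```text
[0.58325164 0.1067646 ] [0.59532595 0.2959193 ] 0.18953967827200163 1.5858337936097382 0.526060750341933 0.17698104573572812 0.0726
[(np.float64(1.3225724370926195), array([ 0.        , -0.13858642,  0.99035034,  0.        ])), (np.float64(1.5394907435653362), array([0.        , 0.99035034, 0.13858642, 0.        ]))]
3.3 [0.43110414 0.22550862 0.09542648] [-0.5360507  -1.23939806  0.40198806] 4.903531892615859e-05
```

View pics/w.png

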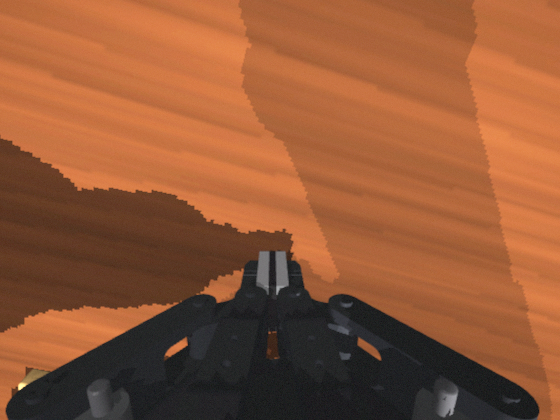

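The wrist view shows clear table around the closed fingertips (around (272,265)), so they are in place on the robot side of the bar. Next is the push.

```bash
python3 - <<'E'
from h import *
Z=env.nose_length+.022
def st(m):
    s=env.get_state();d=s["tcp_pos"][:2]-pin;print(m,round(s["time"],2),s["tcp_pos"].round(4),s["force"].round(1),"off closed line",round(d@n(0),4))
h=env.movel(pos(th0,.024,Z),.08,stop_force=15);st(h)
for a in np.linspace(th0,.1,5)[1:]:
    h=env.movel(pos(a,.02,Z),.08,stop_force=15);st(h)
    if h:break
else:
    h=env.movel(pos(0,.0,Z),.03,stop_force=5);st(h)
    s=env.get_state()["tcp_pos"]; env.movel(s+np.r_[.1*n(0),0],.15); env.movel(env.get_state()["tcp_pos"]+[0,0,.15],.15)
    p,_=camera("top");c=calibration("top");print(blue(p,c))
    d=blue(p,c)
    for e in d:
        w=e[2]-pin;print("angle",np.arctan2(w[1],w[0])-a0,np.linalg.norm(w))
    cv2.imwrite("pics/after.png",cv2.resize(p[150:310,120:420],None,fx=2.6,fy=2.6,interpolation=cv2.INTER_CUBIC));st("end")
E
```

```text
False 4.03 [0.4696 0.2483 0.0945] [-0.5 -0.2  0.4] off closed line 0.1115
False 4.47 [0.4893 0.2616 0.0945] [0.5 0.4 0.4] off closed line 0.0917
False 4.86 [0.5063 0.2707 0.0945] [-0.8  0.3 -0.1] off closed line 0.0745
False 5.25 [0.5242 0.2779 0.0946] [ 0.3 -1.4  0.2] off closed line 0.0565
False 5.64 [0.5427 0.2832 0.0945] [0.  0.2 0.6] off closed line 0.0379
True 6.38 [0.5612 0.2851 0.0938] [-0.2 -0.1  0.3] off closed line 0.0194
[(np.int32(119), array([164.9, 253.7]), array([0.5801, 0.2845])), (np.int32(140), array([361.8, 277.2]), array([ 0.4454, -0.1676]))]
angle 0.002692891359952876 0.17776333763577704
angle -3.622227507585653 0.3070488734828945
end 8.4 [0.4619 0.2833 0.2431] [ 0.1 -0.5 -0.1] off closed line 0.1187
```

View pics/after.png

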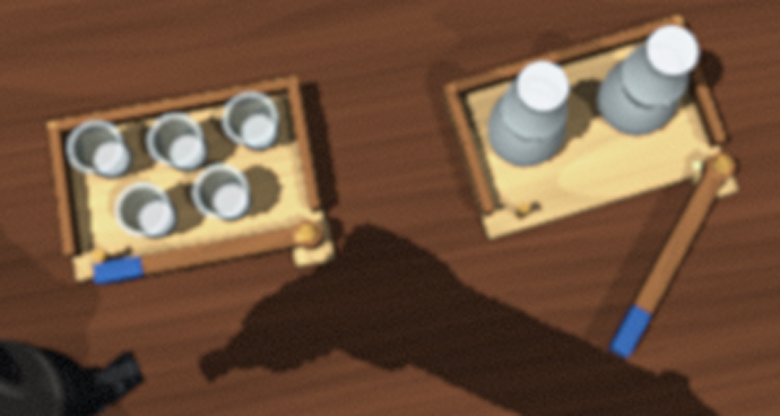

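The picture shows the bar closed: blue end at about (118,270), against the post at (98,256). The carafe bar has not moved. I'll press once more, slightly firmer, to confirm it is on the stop, then hand in.

```bash
python3 - <<'E'
from h import *
from cell import job
Z=env.nose_length+.022
env.movel(pos(0,.08,.2),.2); env.movel(pos(0,.08,Z),.2); env.movel(pos(0,.03,Z),.1)
h=env.movel(pos(0,.0,Z),.03,stop_force=10)
s=env.get_state();print(h,(s["tcp_pos"][:2]-pin)@n(0),s["force"])
env.movel(s["tcp_pos"]+np.r_[.08*n(0),0],.1); env.movel(env.get_state()["tcp_pos"]+[0,0,.15],.2)
p,_=camera("top");e=blue(p,calibration("top"));print(e)
w=e[0][2]-pin;print("angle",np.arctan2(w[1],w[0])-a0,env.get_state()["time"])
if h: job.job_done()
E
```

```text
True 0.01903539044454875 [0.02231884 0.00794203 0.15714188]
[(np.int32(116), array([164.9, 253.6]), array([0.5802, 0.2844])), (np.int32(147), array([361.6, 277.6]), array([ 0.4446, -0.167 ]))]
angle 0.002140091317430093 12.6333
the job is handed in; nothing more can be done
```

The glass tray's bar is closed against its brass stop post (measured angle about 0.002 rad, and a second push met firm resistance at the same place), the carafe tray's bar is still open, and the job was handed in at 12.6 s.

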